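Empty the cassette jar into the tray and close it again

TASK

Empty the screw-top jar of tissue cassettes into the steel tray: unscrew the blue cap and put it aside, tip the jar over with its red-gripped lever until all four cassettes lie in the tray, then stand the jar fully upright again and screw the cap back on, all the way down. Leave the other things on the bench where they are.

Things in the scene. Friction and masses are not known exactly. Their poses are not given: they have to be found in the camera images.
- jar (a joint): the jar's tilt about the stand's trunnions, rad: 0 upright (a stop), growing as the mouth swings over to the tray, stop at 2.45 (mouth steeply down). The hinge is stiff: 0.45 N m of friction holds the jar wherever it is left, so some 5 N at the red grip moves it. The cassettes slide out only once the mouth points well below level (above about 2.2)
- stand: tilting stand, fixed to the bench: grey base plate 150 x 150 x 10 mm (stand x -75 to 75, y -100 to 50 mm), two steel posts 128 mm high. Origin on the bench straight under the axis of the upright jar; z up. The trunnion (hinge) axis runs along the stand's x; the jar tips towards the stand's +y
- pivot (a point): the point of the trunnion axis midway between the posts: 30 mm to the stand's +y of the jar's axis, 110 mm above the bench. Does not move when the jar tips
- jar_mouth (a point): centre of the rim of the clear plastic jar; it tilts with the jar, z out of the mouth; at joint 0 its axes are the stand's and it is 170 mm above the bench. Body 60 mm wide, straight bore 44 mm wide, 104 mm deep; neck 49 mm wide with a coarse two-start right-hand thread outside (12 mm rise a turn, 56 mm over the ridges)
- lever_grip (a point): middle of the lever's red round grip, 16 mm thick, 50 mm long, lying along the stand's x at stand x = -101 mm, rigid with the jar. It circles the trunnion axis at 100 mm: jar upright, it is behind (stand -y), 25 deg above level; as the joint grows it goes up and over to the stand's +y, at 2.45 in front, 15 deg above level. 25 mm or more is free around it
- cap: blue plastic screw cap, 65 mm wide, about 60 g; skirt and top 22 mm high, hexagonal grip above that. Origin at the centre of the skirt's lower edge, z up, +x along the white pointer. It starts fully screwed down: origin 18 mm below the rim, x along the stand's x. Unscrewing (anticlockwise from above) lifts it 12 mm a turn; it comes free after about 230 deg; little torque
- tray: steel tray, 130 x 150 mm, 32 mm high, walls 4 mm, 0.6 kg, loose on the bench in front of the stand (towards the stand's +y), where the tipped jar drops its cassettes. Origin at the centre of its underside
- mat: green mat 110 x 110 x 3 mm stuck to the bench, empty: a free place for the cap. Origin at the centre of its underside
- cassette0: yellow plastic tissue cassette, 6 x 27 x 40 mm (x, y, z), 12 g, origin at its centre; starts standing on end at the bottom of the jar
- cassette1: green plastic tissue cassette, 6 x 27 x 40 mm (x, y, z), 12 g, origin at its centre; starts standing on end at the bottom of the jar
- cassette2: orange plastic tissue cassette, 6 x 27 x 40 mm (x, y, z), 12 g, origin at its centre; starts standing on end at the bottom of the jar
- cassette3: white plastic tissue cassette, 6 x 27 x 40 mm (x, y, z), 12 g, origin at its centre; starts standing on end at the bottom of the jar
- rack: white cassette rack, 100 x 80 x 36 mm, bystander. Origin at the centre of its underside
- reagent: closed amber bottle, 60 mm wide, 150 mm high, bystander beyond the stand. Origin at the centre of its underside
- spare_jar: closed white jar with a blue lid, 62 mm wide, 115 mm high, bystander beyond the stand; not the jar to empty. Origin at the centre of its underside
- forceps: steel forceps, 122 x 17 x 8 mm, lying on the bench on the lever's side of the stand, bystander. Origin at the centre of its underside
- marker: marker pen, 133 mm long, 12 mm thick, bystander. Origin at the centre of its underside
- beaker: glass beaker, 70 mm wide, 90 mm high, bystander. Origin at the centre of its underside
- slide_box: blue and white slide box, 87 x 32 x 40 mm, bystander. Origin at the centre of its underside
- cap_grip (a point): centre of the cap's hexagonal grip, 34 mm across flats, 24 mm high, 34 mm above the cap's origin; flats face the cap's x and every 60 deg on. Set back on the neck at any angle the cap rests on the thread, origin 5 to 11 mm below the rim, and clockwise turning draws it down; with its x 120 deg clockwise of the stand's x it rests at 10.5 mm and goes home in 240 deg, to a firm stop. 1 mm side play
There are look-alikes about, which are no part of the job. What is shaped like the cap but brown or yellow is not meant. Of the things that look like the tray, take the one that is farthest to the robot's left at the start.

How it is judged (in metres and radians):
On the way, in this order (a step that is already met when the one before it is completed fails the run):
1. the cap is off: more than 60 mm away from the jar's rim (distance between cap and jar_mouth above 0.06 m), for 0.2 s.
2. all four cassettes are inside the tray (x of cassette0 in the frame of tray between -0.062 and 0.062 m and y of cassette0 in the frame of tray between -0.072 and 0.072 m and z of each of cassette0, cassette1, cassette2, cassette3 in the frame of tray below 0.034 m and x of cassette1 in the frame of tray between -0.062 and 0.062 m and y of cassette1 in the frame of tray between -0.072 and 0.072 m and x of cassette2 in the frame of tray between -0.062 and 0.062 m and y of cassette2 in the frame of tray between -0.072 and 0.072 m and x of cassette3 in the frame of tray between -0.062 and 0.062 m and y of cassette3 in the frame of tray between -0.072 and 0.072 m), for 0.2 s.
At the end, for the whole second after the job is handed in: all four cassettes at rest inside the tray (centres within its walls and below its rim), the tray flat; the jar upright within 0.06 rad; the cap at rest on the jar, screwed down to within 1.5 mm of fully down, centred within 3 mm, square within 0.06 rad (all of step 2 and value of joint jar below 0.06 rad and z of cap in the frame of jar_mouth below -0.0165 m and x of cap in the frame of jar_mouth between -0.003 and 0.003 m and y of cap in the frame of jar_mouth between -0.003 and 0.003 m and angle between the z axis of cap and the z axis of jar_mouth, either way round below 0.06 rad and angle between tray's own z axis and vertical below 0.05 rad and linear speed of each of cap, cassette0, cassette1, cassette2, cassette3 below 0.02 m/s); the robot touches nothing.
It fails at once if the reagent bottle, the spare jar or the beaker is pushed more than 30 mm or knocked over (distance of any of reagent, spare_jar, beaker from where it was at the start of the episode above 0.03 m or angle between any of reagent, spare_jar, beaker's own z axis and vertical above 0.5 rad).
It fails at once if the rack, forceps, marker or slide box is pushed more than 30 mm (distance of any of rack, forceps, marker, slide_box from where it was at the start of the episode above 0.03 m).
It also fails if it takes over 72 s, if anything falls off the work surface, if the arm or the gripper's body presses on something with over 40 N, if the wrist force passes 120 N, or if a joint passes its speed limit or range.

ROBOT

A 7-joint arm with a two-finger parallel gripper is mounted at the origin on the work surface. World frame = base frame: x ahead of the robot, y to its left, z up, the work surface at z = 0. Lengths are in m, angles in degrees, forces in N, time in s.
With the tool pointing down it reaches from about 0.425 to 0.875 m from the base axis. Payload 8.4 kg.
Tool frame: the origin (TCP) lies between the finger pads; the fingertips stand 19 mm ahead of it and the grasp point (between the pads) is the TCP; z points along the fingers, y is the line along which they close (so a half turn about z gives the same grasp; the last joint's range is limited). The gripper opens to 87 mm and grips with 3 to 60 N. Pads are 19 mm wide; open, the fingers measure 117 mm over their backs; the gripper's body (75 mm by 190 mm) begins 51 mm behind the grasp point.
Start: joints at [62.326, 19.091, 2.286, 83.961, -0.768, 76.965, -3.352], TCP at [0.243, -0.603, 0.242] pointing down, gripper open.
Joint ranges: [-147.57, 147.57], [-21.85, 119.76], [-74.77, 79.35], [14.55, 137.4], [-85.83, 265.84], [4.83, 119.75], [-152.11, 152.11]. Speed limits (degrees/s): [127.2, 127.2, 159.86, 159.86, 180, 180, 180].

INTERFACE

Orientations are given as a 3x3 rotation matrix whose columns are the frame's x, y, z axes.
In Python, from station import bot gives the robot as it stands.
- The arm moves only by the shell command python3 -m handwheel 'ROWS' [FORCE]. ROWS is a JSON object of lists of equal length, an entry for each row: "delta_pos": the shift along the tool's x, y, z in units of 30 mm (1.0 is 30 mm), a list of three; "yaw": the turn about the tool's z in units of 5 degrees (1.0 is 5 degrees); "claw": the opening, from 0 (shut) to 1 (fully open). A call has 1 to 12 rows; each row shifts and turns the commanded pose from where the row before left it, along the tool's axes as they then stand; what a row does not reach is not made up. A row lasts 1/12 s, in which the tool goes at most 41.7 mm and 7.16 degrees, less where a joint would pass 70% of its speed; a pose out of reach is approached as far as the arm can. A call is refused whole if a number of a shift passes 1 or a number of a turn 1, either way. A call with a gripper value outside its range is refused whole. The fingers move at their own pace and stop on an object; FORCE is the grip in N (left out, the last holds). Time passes only in rows, so rows that do not move let the fingers close. It gives the time, the measured TCP pose, the force, the opening and the grip force at its end, in the units of the state.
- bot.state(): the state, without advancing time (a new reading comes with each control period).
- bot.grab_frame(name): name is "scene" or "top" or "wrist"; returns a dict with "frame" (480x640x3 uint8, red, green, blue), "z_map" (480x640 float32, m along the optical axis (not along the pixel's ray), 0 where there is no reading), "vfov" (degrees; the focal length in pixels is half the picture's height over the tangent of half this angle, whatever the lens; pixels are square), "cx", "cy" (the principal point, pixels), "rvec" (rotation vector, rad) and "tvec" (3), from world to camera coordinates, as OpenCV has them. Camera axes: x right, y down, z forward; pixel columns grow to the right and rows downward; lengths in m; the calibration is good to about 2 mm. The wrist camera is an equidistant fisheye: a pixel r from the principal point sees the ray r / f radians off the axis. A picture is of the moment at which its call begins.
- bot.close_job(): hands the job in; it is judged then, once.
Trained networks look in a picture, given as the dict that the camera call returned (one of the last four; its "shot" number tells which), for a name from the list of things; names that differ only in an ending like _2 or _b are one class to them, and where a whole thing is asked for, a point or a joint stands for the part that bears it (a point fixed in the world has none). Each returns a list of dicts, best first, with "conf" (0 to 1); they miss things now and then, are a little off and sometimes report something else, mostly with a low value. They report only what shows in the picture. A call takes as long as a camera call. They do not tell look-alikes from the thing itself.
- bot.trace(name, picture): "pixels" (480x640 bool, what is visible of it) and "bbox" ([left, top, width, height] in pixels, round what is visible of it).
The state is a dict: "t": time; "qpos": joint angles; "qd": joint speeds; "effort": joint torques, N m; "ee_pos": TCP position; "tool_rot": TCP orientation; "contact_force": force on the tool from outside, world axes, zero at the start; "wrist_torque": the same for the moment, N m; "gripper_width": opening from 0.0 (shut) to 1.0 (fully open); "grasp_force": force on a finger pad.
Only numpy, scipy, OpenCV 4.12 (cv2) and the standard library are available. Lean on these libraries where they do the work, as an engineer would, in place of code of your own. Each camera call takes 0.05 s, during which the arm holds its last target. There are 200 camera calls.

## Working session

There is one attempt and no reset: what is moved stays moved. The work goes in short steps, Python scripts to look and compute and a shell command to move; the robot and the scene stay as the last step left them, time stands still between calls to the robot, and variables do not carry over. Pictures are saved under pics/ and viewed, at most 10 in all, crops included, and the job is handed in when it is done.

```bash
ls; mkdir -p pics; cat > h.py <<'E'
import numpy as np,cv2
from station import bot
def shot(n,f=None):
    p=bot.grab_frame(n)
    if f: cv2.imwrite('pics/'+f,p['frame'][:,:,::-1])
    return p
def cloud(p):
    h,w=p['z_map'].shape; f=h/2/np.tan(np.radians(p['vfov'])/2)
    v,u=np.mgrid[:h,:w]; z=p['z_map']
    c=np.stack([(u-p['cx'])/f*z,(v-p['cy'])/f*z,z],-1)
    R=cv2.Rodrigues(np.array(p['rvec'],float))[0]
    return (c-np.array(p['tvec']).ravel())@R
E
python3 - <<'E'
from h import *
p=shot('scene','s0.png'); q=shot('top','t0.png')
for n,pp in (('scene',p),('top',q)):
    c=cloud(pp)
    for name in ['cap','stand','tray','mat','lever_grip','jar','spare_jar','reagent','rack','forceps','beaker','slide_box','marker']:
        for d in bot.trace(name,pp)[:3]:
            m=d['pixels']&(pp['z_map']>0); x=c[m]
            if len(x): print(n,name,round(d['conf'],2),d['bbox'],np.median(x,0).round(3),np.percentile(x,2,0).round(3),np.percentile(x,98,0).round(3))
print(bot.state())
E
```

```text
pics
scene cap 0.78 [214.7, 248.6, 24.0, 28.0] [ 0.662 -0.191  0.024] [ 0.627 -0.222  0.004] [ 0.684 -0.171  0.049]
scene cap 0.6 [271.1, 215.8, 29.4, 33.0] [ 0.605 -0.001  0.175] [ 0.568 -0.04   0.155] [0.626 0.019 0.2  ]
scene cap 0.59 [261.3, 223.1, 17.0, 23.7] [ 0.503 -0.197  0.025] [ 0.472 -0.232  0.001] [ 0.52  -0.179  0.049]
scene stand 0.6 [250.7, 208.0, 67.2, 99.4] [ 0.612 -0.007  0.059] [ 0.513 -0.118  0.003] [0.677 0.049 0.157]
scene stand 0.52 [283.3, 284.4, 26.6, 56.9] [0.693 0.117 0.081] [0.658 0.083 0.008] [0.71  0.132 0.117]
scene tray 0.77 [308.6, 268.1, 72.4, 62.3] [0.531 0.109 0.006] [0.459 0.024 0.002] [0.612 0.195 0.034]
scene tray 0.68 [285.1, 192.0, 54.2, 30.3] [ 0.306 -0.218  0.008] [ 0.222 -0.302  0.001] [ 0.396 -0.123  0.033]
scene mat 0.73 [419.1, 311.4, 60.3, 55.1] [0.476 0.366 0.004] [0.417 0.308 0.   ] [0.528 0.418 0.007]
scene lever_grip 0.58 [267.0, 211.6, 43.8, 62.8] [ 0.609 -0.001  0.125] [ 0.517 -0.105  0.081] [0.631 0.02  0.161]
scene jar 0.64 [269.4, 206.5, 44.2, 70.6] [ 0.606 -0.002  0.124] [ 0.514 -0.107  0.074] [0.631 0.02  0.161]
scene spare_j
[... 3373 characters left out ...]
7]), 'qd': array([-0.0710018 ,  0.01948414,  0.04107676, -0.05161348, -0.07872923,
       -0.11400325, -0.08614962]), 'effort': array([ 3.33390035e-04, -6.56108809e+01,  1.33274160e+00, -4.04055226e+01,
       -6.00923505e-02,  3.50279629e-02,  1.12535304e-05]), 'ee_pos': array([ 0.24333998, -0.60268855,  0.24154186]), 'tool_rot': array([[ 9.27256335e-01,  3.74427146e-01, -3.49657477e-05],
       [ 3.74427147e-01, -9.27256334e-01,  5.42336089e-05],
       [-1.21156756e-05, -6.33805826e-05, -9.99999998e-01]]), 'contact_force': array([-0.69364028, -0.52679183,  0.31999905]), 'wrist_torque': array([-0.0101038 ,  0.03086251,  0.04940621]), 'grasp_force': 0.0, 'gripper_width': 0.9998277612599059}
```

```bash
python3 - <<'E'
from h import *
t=cv2.imread('pics/t0.png')[160:400,130:510]; cv2.imwrite('pics/t0c.png',cv2.resize(t,(798,504),interpolation=cv2.INTER_CUBIC))
s=cv2.imread('pics/s0.png')[190:350,200:400]; cv2.imwrite('pics/s0c.png',cv2.resize(s,(750,600),interpolation=cv2.INTER_CUBIC))
E
```

```text
(no output)
```

View pics/t0c.png

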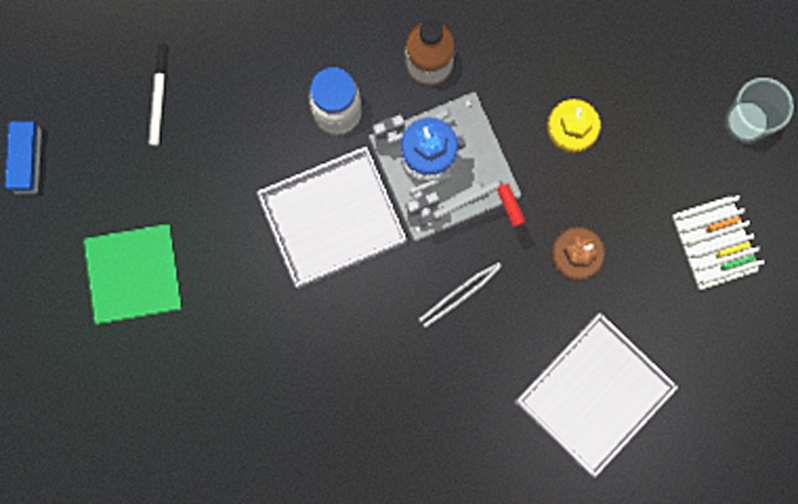

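View pics/s0c.png

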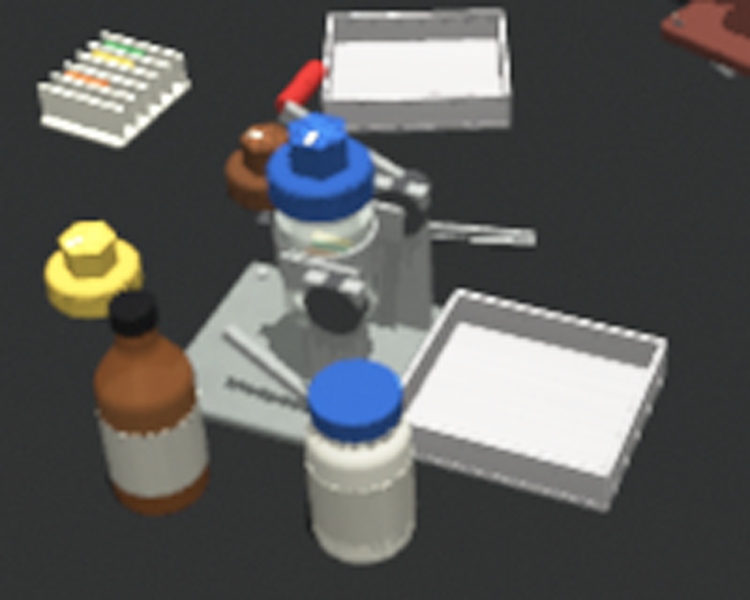

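Caps: blue on the jar (top picture ≈ (334,230)), yellow (404,219) and brown (405,280). The blue one is meant. Trays: the one in front of the stand (289,263) is farther left than the one at (416,350). The enlarged crops confirm both choices. Next I fit the stand precisely.

```bash
cat >> h.py <<'E'
def hsv(p): return cv2.cvtColor(p['frame'],cv2.COLOR_RGB2HSV)
def capfit(p,blo,bhi,zlo,zhi):
    c=cloud(p);H=hsv(p)
    m=(H[...,0]>100)&(H[...,0]<125)&(H[...,1]>120)&(c[...,2]>zlo)&(c[...,2]<zhi)&np.all((c[...,:2]>blo)&(c[...,:2]<bhi),-1)
    return c[m]
E
python3 - <<'E'
from h import *
from scipy.optimize import least_squares
for n in ('top','scene'):
    p=shot(n); c=cloud(p);H=hsv(p)
    x=capfit(p,[.54,-.07],[.66,.05],.16,.183)
    (u,v),r=cv2.minEnclosingCircle((x[:,:2]*1000).astype(np.float32)); print(n,'skirt',u,v,r,np.median(x[:,2]))
    g=capfit(p,[.54,-.07],[.66,.05],.192,.21); print(' hex top',g.mean(0).round(4),len(g))
    r=c[((H[...,0]<8)|(H[...,0]>172))&(H[...,1]>150)&(H[...,2]>80)&(c[...,2]>.1)&(c[...,2]<.2)]
    print(' red',r.mean(0).round(4),len(r)); 
    d=np.linalg.svd(r-r.mean(0),full_matrices=False)[2][0]; print(' red dir',d.round(3),np.degrees(np.arctan2(d[1],d[0])))
    m=(abs(c[...,2]-.01)<.006)&np.all((c[...,:2]>[.48,-.17])&(c[...,:2]<[.71,.07]),-1)&(H[...,1]<60)&(H[...,2]>90)
    b=cv2.minAreaRect((c[m][:,:2]*1000).astype(np.float32)); print(' plate',b,m.sum())
    m=(abs(c[...,2]-.032)<.006)&np.all((c[...,:2]>[.42,0])&(c[...,:2]<[.65,.22]),-1)
    print(' tray rim',cv2.minAreaRect((c[m][:,:2]*1000).astype(np.float32)),m.sum())
E
```

```text
top skirt 591.3966674804688 -13.042437553405762 32.81975555419922 0.17228162993298568
 hex top [ 0.5912 -0.0133  0.1971] 138
 red [ 0.5215 -0.1063  0.1576] 120
 red dir [-0.918 -0.397 -0.006] -156.6116338545274
 plate ((604.1580200195312, 1.34722900390625), (185.06405639648438, 216.90863037109375), 22.03812599182129) 1628
 tray rim ((559.3278198242188, 105.43798828125), (172.85877990722656, 173.07957458496094), 21.721250534057617) 318
scene skirt 596.74755859375 -11.633085250854492 33.0789680480957 0.173997017766906
 hex top [ 0.5963 -0.0106  0.1976] 131
 red [ 0.5283 -0.1034  0.1584] 77
 red dir [ 0.949  0.312 -0.034] 18.20574279668696
 plate ((586.39453125, -5.0369720458984375), (158.5714569091797, 222.14126586914062), 25.45266342163086) 1513
 tray rim ((550.3402099609375, 77.94414520263672), (133.5363311767578, 215.60409545898438), 22.00135040283203) 511
```

```bash
python3 -m handwheel '{"delta_pos":[[0.9,-0.7,-0.2],[0.9,-0.7,-0.2],[0.9,-0.7,-0.2],[0.9,-0.7,-0.2],[0.9,-0.7,-0.2],[0.9,-0.7,-0.2],[0.9,-0.7,-0.2],[0.9,-0.7,-0.2],[0.9,-0.7,-0.2],[0.9,-0.7,-0.2],[0.9,-0.7,0],[0.9,-0.7,0]],"yaw":[0,0,0,0,0,0,0,0,0,0,0,0],"claw":[1,1,1,1,1,1,1,1,1,1,1,1]}' 30
python3 -m handwheel '{"delta_pos":[[0.9,-0.7,0],[0.9,-0.7,0],[0.9,-0.7,0],[0.9,-0.7,0],[0.9,-0.7,0],[0.9,-0.7,0],[0.9,-0.7,0],[0.9,-0.6,0],[0,0,0],[0,0,0],[0,0,0]],"yaw":[0,0,0,0,0,1,1,1,1,1,0.9],"claw":[1,1,1,1,1,1,1,1,1,1,1]}'
python3 - <<'E'
from h import *
s=bot.state(); print(s['qpos'].round(1),s['ee_pos'].round(4)); R=s['tool_rot']; print(R.round(3),np.degrees(np.arctan2(R[1,0],R[0,0])))
p=shot('wrist','w1.png'); print(p['vfov'],p['cx'],p['cy'],p['rvec'],p['tvec'])
E
```

```text
t: 2.5
ee_pos: [0.4502, -0.2463, 0.3023]
tool_rot: [[0.927, 0.374, 0.001], [0.374, -0.927, -0.001], [0.001, 0.001, -1.0]]
contact_force: [0.9, -1.4, -0.9]
gripper_width: 0.997
grasp_force: 0.0
t: 3.42
ee_pos: [0.5951, -0.0183, 0.3012]
tool_rot: [[0.991, -0.134, -0.001], [-0.134, -0.991, 0.0], [-0.001, -0.0, -1.0]]
contact_force: [-0.5, -0.1, 0.1]
gripper_width: 0.998
grasp_force: 0.0
[  17.7   13.1  -24.3   85.5    5.4   82.6 -104.4] [ 0.5951 -0.0183  0.3012]
[[ 0.991 -0.134 -0.001]
 [-0.134 -0.991  0.   ]
 [-0.001 -0.    -1.   ]] -7.692501852802492
65.70646984690485 321.2316103367834 244.33512180552694 [-1.9401445   2.21790085  0.30387789] [0.06214931 0.52156267 0.60639648]
```

```bash
cat >> h.py <<'E'
def wcloud(p):
    h,w=p['z_map'].shape; f=h/2/np.tan(np.radians(p['vfov'])/2)
    v,u=np.mgrid[:h,:w].astype(float); a=u-p['cx'];b=v-p['cy'];r=np.hypot(a,b)+1e-9;t=r/f
    z=p['z_map']; c=np.stack([a/r*np.tan(t)*z,b/r*np.tan(t)*z,z],-1)
    R=cv2.Rodrigues(np.array(p['rvec'],float))[0]
    return (c-np.array(p['tvec']).ravel())@R
E
python3 - <<'E'
from h import *
p=shot('wrist'); c=wcloud(p);H=hsv(p)
m=(H[...,0]>100)&(H[...,0]<125)&(H[...,1]>120)&np.all((c[...,:2]>[.52,-.08])&(c[...,:2]<[.66,.06]),-1)
for lo,hi in((.166,.183),(.19,.205)):
    x=c[m&(c[...,2]>lo)&(c[...,2]<hi)]
    print(len(x),cv2.minEnclosingCircle((x[:,:2]*1000).astype(np.float32)),cv2.minAreaRect((x[:,:2]*1000).astype(np.float32)),np.median(x,0).round(4))
E
```

```text
3290 ((593.835693359375, -13.208381652832031), 33.50753402709961) ((594.596435546875, -13.296451568603516), (65.44756317138672, 64.32642364501953), 5.75036096572876) [ 0.6055 -0.0167  0.1732]
1945 ((593.62744140625, -12.818831443786621), 19.91562843322754) ((593.8255004882812, -13.466777801513672), (34.810420989990234, 38.4286994934082), 20.978397369384766) [ 0.5939 -0.014   0.1973]
```

View pics/w1.png

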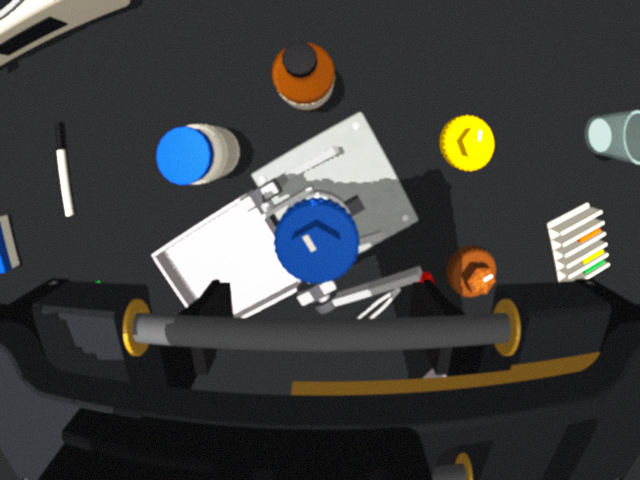

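The wrist view shows the blue cap centred at about (316,242) with its white pointer, at world (0.594, -0.013). I'll descend on the hexagonal grip and close.

```bash
python3 -m handwheel '{"delta_pos":[[-0.07,-0.16,0.7],[0,0,0.7],[0,0,0.7],[0,0,0.7],[0,0,0.5],[0,0,0.23],[0,0,0],[0,0,0],[0,0,0],[0,0,0],[0,0,0]],"yaw":[0,0,0,0,0,0,0,0,0,0,0],"claw":[1,1,1,1,1,1,0.3,0.3,0.3,0.3,0.3]}' 30
```

```text
t: 4.43
ee_pos: [0.5939, -0.014, 0.1967]
tool_rot: [[0.991, -0.13, 0.002], [-0.13, -0.991, -0.0], [0.002, -0.0, -1.0]]
contact_force: [0.1, 0.6, -0.1]
gripper_width: 0.709
grasp_force: 0.0
```

```bash
python3 -m handwheel '{"delta_pos":[[0,0,0.03],[0,0,0],[0,0,0],[0,0,0],[0,0,0],[0,0,0],[0,0,0],[0,0,0]],"yaw":[0,0,0,0,0,0,0,0],"claw":[0.2,0.2,0.2,0.2,0.2,0.2,0.2,0.2]}' 30
```

```text
t: 5.1
ee_pos: [0.5934, -0.014, 0.1948]
tool_rot: [[0.991, -0.131, 0.0], [-0.131, -0.991, 0.0], [0.0, -0.0, -1.0]]
contact_force: [-0.5, -0.3, 0.6]
gripper_width: 0.389
grasp_force: 30.0
```

Gripped at 34 mm. Now unscrew, anticlockwise from above (yaw −), rising 0.167 mm per row.

```bash
python3 -m handwheel '{"delta_pos":[[0,0,-0.006],[0,0,-0.006],[0,0,-0.006],[0,0,-0.006],[0,0,-0.006],[0,0,-0.006],[0,0,-0.006],[0,0,-0.006],[0,0,-0.006],[0,0,-0.006],[0,0,-0.006],[0,0,-0.006]],"yaw":[-1,-1,-1,-1,-1,-1,-1,-1,-1,-1,-1,-1],"claw":[0.2,0.2,0.2,0.2,0.2,0.2,0.2,0.2,0.2,0.2,0.2,0.2]}'
python3 -c "
from h import *
s=bot.state();print(s['qpos'].round(1),s['wrist_torque'].round(2))"
```

```text
t: 6.1
ee_pos: [0.5933, -0.014, 0.1968]
tool_rot: [[0.605, 0.796, -0.0], [0.796, -0.605, 0.0], [-0.0, -0.0, -1.0]]
contact_force: [0.1, 0.1, -0.4]
gripper_width: 0.383
grasp_force: 30.0
[ 24.   17.2 -32.5  94.1   9.6  71.5 -47.7] [-0.01 -0.06  0.02]
```

```bash
python3 -m handwheel '{"delta_pos":[[0,0,-0.006],[0,0,-0.006],[0,0,-0.006],[0,0,-0.006],[0,0,-0.006],[0,0,-0.006],[0,0,-0.006],[0,0,-0.006],[0,0,-0.006],[0,0,-0.006],[0,0,-0.006],[0,0,-0.006]],"yaw":[-1,-1,-1,-1,-1,-1,-1,-1,-1,-1,-1,-1],"claw":[0.2,0.2,0.2,0.2,0.2,0.2,0.2,0.2,0.2,0.2,0.2,0.2]}'
python3 -m handwheel '{"delta_pos":[[0,0,-0.006],[0,0,-0.006],[0,0,-0.006],[0,0,-0.006],[0,0,-0.006],[0,0,-0.006],[0,0,-0.006],[0,0,-0.006],[0,0,-0.006],[0,0,-0.006],[0,0,-0.006],[0,0,-0.006]],"yaw":[-1,-1,-1,-1,-1,-1,-1,-1,-1,-1,-1,-1],"claw":[0.2,0.2,0.2,0.2,0.2,0.2,0.2,0.2,0.2,0.2,0.2,0.2]}'
python3 -m handwheel '{"delta_pos":[[0,0,-0.006],[0,0,-0.006],[0,0,-0.006],[0,0,-0.006],[0,0,-0.006],[0,0,-0.006],[0,0,-0.006],[0,0,-0.006],[0,0,-0.006],[0,0,-0.006],[0,0,-0.006],[0,0,-0.006]],"yaw":[-1,-1,-1,-1,-1,-1,-1,-1,-1,-1,-1,-1],"claw":[0.2,0.2,0.2,0.2,0.2,0.2,0.2,0.2,0.2,0.2,0.2,0.2]}'
python3 -c "
from h import *
s=bot.state();print(s['qpos'].round(1),s['wrist_torque'].round(2))"
```

```text
t: 7.1
ee_pos: [0.5933, -0.0141, 0.1989]
tool_rot: [[-0.386, 0.922, -0.0], [0.922, 0.386, 0.0], [0.0, -0.0, -1.0]]
contact_force: [-0.5, 1.0, -0.6]
gripper_width: 0.388
grasp_force: 30.0
t: 8.1
ee_pos: [0.5932, -0.0141, 0.201]
tool_rot: [[-0.992, 0.127, -0.001], [0.127, 0.992, 0.0], [0.001, -0.0, -1.0]]
contact_force: [-0.1, 0.4, -1.1]
gripper_width: 0.387
grasp_force: 30.0
t: 9.1
ee_pos: [0.5934, -0.0142, 0.2033]
tool_rot: [[-0.606, -0.796, -0.0], [-0.796, 0.606, -0.0], [0.0, 0.0, -1.0]]
contact_force: [-0.1, 0.1, -1.0]
gripper_width: 0.388
grasp_force: 30.0
[ 46.   26.  -63.3  92.7  23.8  76.2 121.9] [ 0.18 -0.05  0.06]
```

```bash
python3 -m handwheel '{"delta_pos":[[0,0,-0.1],[0,0,-0.2],[0,0,-0.4],[0,0,-0.6],[0,0,-0.6],[0,0,-0.6],[0,0,-0.5],[0,0,0]],"yaw":[0,0,0,0,0,0,0,0],"claw":[0.2,0.2,0.2,0.2,0.2,0.2,0.2,0.2]}'
python3 - <<'E'
from h import *
s=bot.state();print(s['qpos'].round(1))
p=shot('scene'); s_=cv2.resize(p['frame'][170:330,200:400,::-1],(750,600),interpolation=cv2.INTER_CUBIC); cv2.imwrite('pics/s2c.png',s_)
t=np.array([.473,.365,.30])-s['ee_pos']; print((s['tool_rot'].T@t/.03).round(2))
E
```

```text
t: 9.77
ee_pos: [0.5946, -0.0132, 0.2977]
tool_rot: [[-0.61, -0.792, 0.005], [-0.792, 0.61, -0.0], [-0.003, -0.004, -1.0]]
contact_force: [1.2, 0.8, 0.2]
gripper_width: 0.387
grasp_force: 30.0
[ 46.9  22.6 -65.3  84.9  20.6  85.3 124.1]
[-7.51 10.91 -0.1 ]
```

View pics/s2c.png

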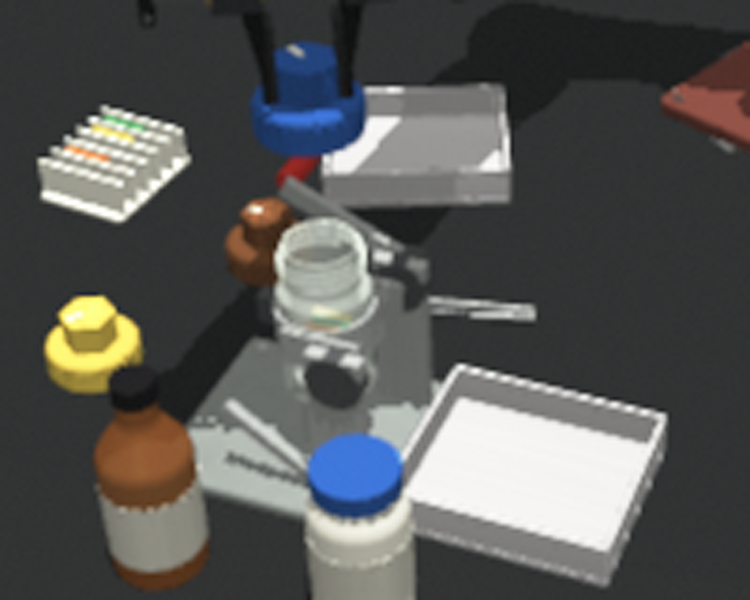

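The cap hangs in the gripper at crop (305,100), and the jar neck is bare at (325,255). I'll carry the cap to the mat.

```bash
python3 -m handwheel '{"delta_pos":[[-0.4,0.6,0],[-0.63,0.91,0],[-0.63,0.91,0],[-0.63,0.91,0],[-0.63,0.91,0],[-0.63,0.91,0],[-0.63,0.91,0],[-0.63,0.91,0],[-0.63,0.91,0],[-0.63,0.91,0],[-0.63,0.91,0.3],[-0.63,0.91,0.5]],"yaw":[0,0,0,0,0,0,0,0,0,0,0,0],"claw":[0.2,0.2,0.2,0.2,0.2,0.2,0.2,0.2,0.2,0.2,0.2,0.2]}'
python3 -m handwheel '{"delta_pos":[[-0.23,0.31,1],[0,0,1],[0,0,1],[0,0,1],[0,0,1],[0,0,1],[0,0,0.6],[0,0,0.4],[0,0,0.2],[0,0,0.1],[0,0,0]],"yaw":[0,0,0,0,0,0,0,0,0,0,0],"claw":[0.2,0.2,0.2,0.2,0.2,0.2,0.2,0.2,0.2,0.2,0.2]}'
python3 -c "
from h import *
s=bot.state();print(s['qpos'].round(1),s['ee_pos'])"
```

```text
t: 10.82
ee_pos: [0.4744, 0.356, 0.27]
tool_rot: [[-0.61, -0.792, 0.002], [-0.792, 0.61, 0.001], [-0.002, -0.001, -1.0]]
contact_force: [0.2, -0.7, -0.2]
gripper_width: 0.385
grasp_force: 30.0
t: 11.73
ee_pos: [0.4718, 0.3656, 0.0507]
tool_rot: [[-0.609, -0.793, 0.0], [-0.793, 0.609, 0.0], [-0.0, 0.0, -1.0]]
contact_force: [0.6, -0.8, -0.6]
gripper_width: 0.388
grasp_force: 30.0
[  2.7  35.9 -58.4 100.7  34.1  63.1  75.4] [0.47176398 0.36562658 0.05071488]
```

```bash
python3 -m handwheel '{"delta_pos":[[0,0,0.1],[0,0,0.05],[0,0,0],[0,0,0]],"yaw":[0,0,0,0],"claw":[0.2,0.2,0.2,0.2]}'
python3 -m handwheel '{"delta_pos":[[0,0,0],[0,0,0],[0,0,0],[0,0,0],[0,0,0],[0,0,-0.2],[0,0,-0.8],[0,0,-1],[0,0,-1],[0,0,-1],[0,0,-1],[0,0,-1]],"yaw":[0,0,0,0,0,0,0,0,0,0,0,0],"claw":[0.6,0.6,0.6,0.6,0.6,0.6,0.6,0.6,0.6,0.6,0.6,0.6]}'
python3 -m handwheel '{"delta_pos":[[0,0,-0.9],[0,0,0]],"yaw":[0,0],"claw":[0.6,0.6]}'
python3 - <<'E'
from h import *
for n in ('top','wrist'):
    p=shot(n); c=(cloud if n=='top' else wcloud)(p);H=hsv(p)
    m=(H[...,0]>100)&(H[...,0]<125)&(H[...,1]>120)&np.all((c[...,:2]>[.42,.31])&(c[...,:2]<[.53,.42]),-1)
    for lo,hi in((.015,.032),(.04,.055)):
        x=c[m&(c[...,2]>lo)&(c[...,2]<hi)]
        print(n,len(x),cv2.minEnclosingCircle((x[:,:2]*1000).astype(np.float32)),np.median(x,0).round(4))
    # lever red
    r=c[((H[...,0]<8)|(H[...,0]>172))&(H[...,1]>150)&(H[...,2]>80)&(c[...,2]>.1)&(c[...,2]<.2)]
    if len(r): print('red',len(r),r.mean(0).round(4))
# waypoints for lever
a=np.radians(22.4);o=np.array([.5938,-.0132]);X=np.array([np.cos(a),np.sin(a)]);Y=np.array([-np.sin(a),np.cos(a)])
for th in (0,.3,.6,.9,1.2,1.5,1.8,2.1,2.45):
    ph=np.radians(155)-th
    q=o-.101*X+(.03+.1*np.cos(ph))*Y; print(th,q.round(4),round(.11+.1*np.sin(ph),4),np.hypot(*q).round(3))
s=bot.state();print(s['ee_pos'],s['qpos'].round(1))
E
```

```text
t: 12.07
ee_pos: [0.4719, 0.3655, 0.0464]
tool_rot: [[-0.609, -0.793, 0.001], [-0.793, 0.609, 0.0], [-0.001, -0.0, -1.0]]
contact_force: [0.2, -0.7, -0.6]
gripper_width: 0.39
grasp_force: 30.0
t: 13.07
ee_pos: [0.4713, 0.3654, 0.2279]
tool_rot: [[-0.609, -0.793, 0.0], [-0.793, 0.609, 0.0], [-0.0, -0.0, -1.0]]
contact_force: [0.9, 0.7, 0.3]
gripper_width: 0.596
grasp_force: 0.0
t: 13.23
ee_pos: [0.4724, 0.3675, 0.2589]
tool_rot: [[-0.609, -0.793, 0.006], [-0.793, 0.609, 0.004], [-0.007, -0.002, -1.0]]
contact_force: [-0.1, 0.4, -0.4]
gripper_width: 0.598
grasp_force: 0.0
top 0 ((0.0, 0.0), 0.0) [nan nan nan]
top 0 ((0.0, 0.0), 0.0) [nan nan nan]
red 121 [ 0.5216 -0.1063  0.1575]
wrist 1807 ((470.33251953125, 365.4689025878906), 32.39963912963867) [0.4651 0.3581 0.0241]
wrist 463 ((470.39306640625, 365.58441162109375), 19.072956085205078) [0.4638 0.362  0.0482]
0 [ 0.5235 -0.1077] 0.1523 0.534
0.3 [ 0.5172 -0.0925] 0.1772 0.525
0.6 [ 0.5084 -0.071 ] 0.1961 0.513
0.9 [ 0.4978 -0.0454] 0.2073 0.5
1.2 [ 0.4865 -0.0179] 0.2098 0.487
1.5 [0.4754 0.0091] 0.2034 0.475
1.8 [0.4655 0.0331] 0.1887 0.467
2.1 [0.4577 0.0521] 0.1669 0.461
2.45 [0.4521 0.0655] 0.1352 0.457
[0.4718305  0.36579485 0.25413201] [  8.3  25.3 -66.4  88.3  23.4  81.6  83. ]
  return _methods._mean(a, axis=axis, dtype=dtype,
  ret = um.true_divide(
```

```bash
python3 -m handwheel '{"delta_pos":[[0,0,-0.1],[0,0,-0.1],[0,0,0],[0,0,0],[0,0,0],[0,0,0],[0.26,-0.9,0],[0.26,-0.9,0],[0.26,-0.9,0],[0.26,-0.9,0],[0.26,-0.9,0],[0.26,-0.9,0]],"yaw":[1,1,1,1,1,1,0,0,0,0,0,0],"claw":[0.6,0.6,0.6,0.6,0.6,0.6,0.6,0.6,0.6,0.6,0.6,0.6]}'
python3 -m handwheel '{"delta_pos":[[0.26,-0.9,0],[0.26,-0.9,0],[0.26,-0.9,0],[0.26,-0.9,0],[0.26,-0.9,0],[0.26,-0.9,0],[0.26,-0.9,0],[0.26,-0.9,0],[0.26,-0.9,0],[0.26,-0.9,0],[0.26,-0.85,0],[0,0,0]],"yaw":[0,0,0,0,0,0,0,0,0,0,0,0],"claw":[0.6,0.6,0.6,0.6,0.6,0.6,0.6,0.6,0.6,0.6,0.6,0.6]}'
python3 - <<'E'
from h import *
s=bot.state();print(s['qpos'].round(1)); p=shot('wrist'); c=wcloud(p);H=hsv(p)
r=c[((H[...,0]<8)|(H[...,0]>172))&(H[...,1]>150)&(H[...,2]>60)&(c[...,2]>.1)&(c[...,2]<.2)]
print(len(r),r.mean(0).round(4),r.max(0)); d=np.linalg.svd(r-r.mean(0),full_matrices=False)[2][0]; print(np.degrees(np.arctan2(d[1],d[0])))
print((s['tool_rot'].T@(np.array([.5232,-.1073,.1523])-s['ee_pos'])/.03).round(2))
E
```

```text
t: 14.33
ee_pos: [0.4897, 0.196, 0.2576]
tool_rot: [[-0.924, -0.382, -0.002], [-0.382, 0.924, -0.001], [0.002, 0.0, -1.0]]
contact_force: [1.1, -0.3, 0.8]
gripper_width: 0.6
grasp_force: 0.0
t: 15.33
ee_pos: [0.5231, -0.1147, 0.257]
tool_rot: [[-0.927, -0.375, -0.003], [-0.375, 0.927, -0.001], [0.003, 0.001, -1.0]]
contact_force: [-0.7, -0.6, -0.2]
gripper_width: 0.598
grasp_force: 0.0
[ 52.6  10.4 -50.   96.5   8.2  77.1 113.2]
1527 [ 0.5221 -0.1074  0.1575] [ 0.5484292  -0.09031891  0.16085776]
22.641647468982626
[-0.11  0.22  3.49]
```

```bash
python3 -m handwheel '{"delta_pos":[[-0.1,0.22,0.6],[0,0,0.9],[0,0,0.9],[0,0,0.8],[0,0,0.3],[0,0,0],[0,0,0],[0,0,0],[0,0,0],[0,0,0],[0,0,0],[0,0,0]],"yaw":[0,0,0,0,0,0,0,0,0,0,0,0],"claw":[0.5,0.5,0.5,0.5,0.5,0,0,0,0,0,0,0]}' 25
python3 -m handwheel '{"delta_pos":[[0,0,0],[0,0,0]],"yaw":[0,0],"claw":[0,0]}'
python3 - <<'E'
from h import *
s=bot.state();print(s['qpos'].round(1),s['ee_pos'].round(4),s['grasp_force'])
# increments in tool y (=stand +y) and z(down), units, per 0.1 rad
for i in range(25):
    t0,t1=.1*i,min(.1*i+.1,2.45); f=lambda t:np.array([np.cos(np.radians(155)-t),-np.sin(np.radians(155)-t)])*100/30
    print(round(t1,2),(f(t1)-f(t0)).round(3))
E
```

```text
t: 16.38
ee_pos: [0.5273, -0.1056, 0.1565]
tool_rot: [[-0.925, -0.379, 0.007], [-0.379, 0.925, -0.006], [-0.004, -0.008, -1.0]]
contact_force: [8.2, -14.4, 0.1]
gripper_width: 0.174
grasp_force: 25.0
t: 16.55
ee_pos: [0.5273, -0.1056, 0.1566]
tool_rot: [[-0.925, -0.379, 0.007], [-0.379, 0.925, -0.006], [-0.005, -0.009, -1.0]]
contact_force: [7.4, -14.1, 0.4]
gripper_width: 0.178
grasp_force: 25.0
[ 49.8  15.4 -49.4 104.2  13.1  65.8 108.3] [ 0.5273 -0.1056  0.1566] 24.996674358844757
0.1 [ 0.156 -0.295]
0.2 [ 0.184 -0.278]
0.3 [ 0.211 -0.258]
0.4 [ 0.236 -0.235]
0.5 [ 0.258 -0.211]
0.6 [ 0.278 -0.184]
0.7 [ 0.295 -0.155]
0.8 [ 0.309 -0.125]
0.9 [ 0.32  -0.094]
1.0 [ 0.328 -0.061]
1.1 [ 0.332 -0.028]
1.2 [0.333 0.005]
1.3 [0.331 0.038]
1.4 [0.325 0.071]
1.5 [0.317 0.103]
1.6 [0.305 0.135]
1.7 [0.29  0.164]
1.8 [0.272 0.192]
1.9 [0.251 0.219]
2.0 [0.228 0.243]
2.1 [0.203 0.264]
2.2 [0.176 0.283]
2.3 [0.147 0.299]
2.4 [0.116 0.312]
2.45 [0.046 0.16 ]
```

```bash
python3 -m handwheel '{"delta_pos":[[0,0.156,-0.295],[0,0.184,-0.278],[0,0.211,-0.258],[0,0.236,-0.235],[0,0.258,-0.211],[0,0.278,-0.184],[0,0.295,-0.155],[0,0.309,-0.125],[0,0.32,-0.094],[0,0.328,-0.061],[0,0.332,-0.028],[0,0.333,0.005]],"yaw":[0,0,0,0,0,0,0,0,0,0,0,0],"claw":[0,0,0,0,0,0,0,0,0,0,0,0]}' 40
python3 - <<'E'
from h import *
s=bot.state();d=s['ee_pos']-[.5938,-.0132,.11];y=d[:2]@[-.381,.9246]-.03
print(s['qpos'].round(1),'r',np.hypot(y,d[2]),'th',np.radians(155)-np.arctan2(d[2],y),'x',d[:2]@[.9246,.381])
E
```

```text
t: 17.55
ee_pos: [0.4904, -0.0133, 0.2151]
tool_rot: [[-0.925, -0.38, 0.009], [-0.38, 0.925, -0.005], [-0.006, -0.008, -1.0]]
contact_force: [6.6, -8.7, 9.4]
gripper_width: 0.169
grasp_force: 40.0
[ 48.6   5.2 -54.3 105.8   4.8  70.7 105.2] r 0.1054762098528642 th 1.2227602041097656 x -0.09559147330011783
```

```bash
python3 -m handwheel '{"delta_pos":[[0,0.331,0.038],[0,0.325,0.071],[0,0.317,0.103],[0,0.305,0.135],[0,0.29,0.164],[0,0.272,0.192],[0,0.251,0.219],[0,0.228,0.243],[0,0.203,0.264],[0,0.09,0.14],[0,0.086,0.143],[0,0.075,0.148]],"yaw":[0,0,0,0,0,0,0,0,0,0,0,0],"claw":[0,0,0,0,0,0,0,0,0,0,0,0]}'
python3 -m handwheel '{"delta_pos":[[0,0.072,0.15],[0,0.06,0.155],[0,0.056,0.157],[0,0,0],[0,0,0],[0,0,0]],"yaw":[0,0,0,0,0,0],"claw":[0,0,0,0,0,0]}'
python3 - <<'E'
from h import *
s=bot.state();d=s['ee_pos']-[.5938,-.0132,.114];y=d[:2]@[-.381,.9246]-.03
print(s['qpos'].round(1),'r',np.hypot(y,d[2]),'th',np.radians(155)-np.arctan2(d[2],y),'x',d[:2]@[.9246,.381])
p=shot('scene'); cv2.imwrite('pics/s3c.png',cv2.resize(p['frame'][190:340,240:400,::-1],(640,600),interpolation=cv2.INTER_CUBIC))
E
```

```text
t: 18.55
ee_pos: [0.4592, 0.0643, 0.1582]
tool_rot: [[-0.925, -0.381, 0.009], [-0.381, 0.925, -0.003], [-0.007, -0.006, -1.0]]
contact_force: [9.0, -8.2, 4.4]
gripper_width: 0.169
grasp_force: 40.0
t: 19.05
ee_pos: [0.4584, 0.0682, 0.146]
tool_rot: [[-0.925, -0.38, 0.011], [-0.38, 0.925, -0.005], [-0.008, -0.008, -1.0]]
contact_force: [6.3, -13.3, 19.8]
gripper_width: 0.166
grasp_force: 40.0
[ 42.3   6.4 -58.4 114.    6.6  62.3  93.3] r 0.10194951537330697 th 2.386331369015945 x -0.09418514539298707
```

View pics/s3c.png

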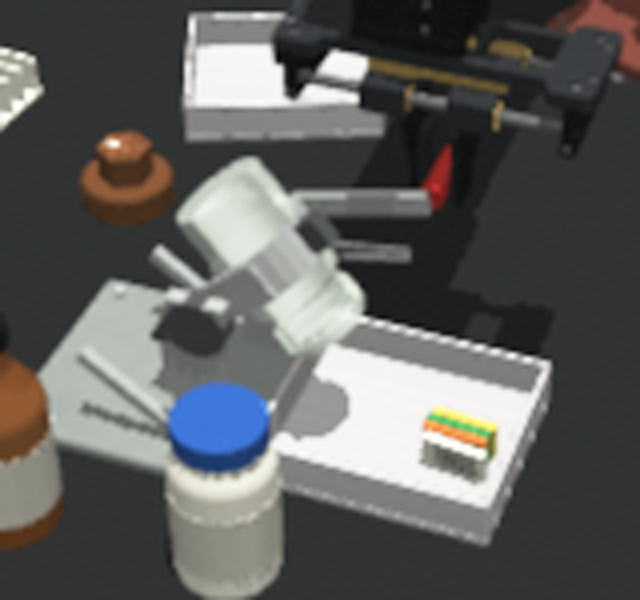

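All four cassettes (yellow, green, orange, white) lie in the tray at crop (460,440), and the tipped jar is empty. Now swing it back upright.

```bash
python3 -m handwheel '{"delta_pos":[[0,-0.056,-0.157],[0,-0.06,-0.155],[0,-0.147,-0.298],[0,-0.176,-0.283],[0,-0.203,-0.264],[0,-0.228,-0.243],[0,-0.251,-0.219],[0,-0.272,-0.192],[0,-0.29,-0.164],[0,-0.305,-0.135],[0,-0.317,-0.103],[0,-0.325,-0.071]],"yaw":[0,0,0,0,0,0,0,0,0,0,0,0],"claw":[0,0,0,0,0,0,0,0,0,0,0,0]}'
python3 -m handwheel '{"delta_pos":[[0,-0.331,-0.038],[0,-0.333,-0.005],[0,-0.332,0.028],[0,-0.328,0.061],[0,-0.32,0.094],[0,-0.309,0.125],[0,-0.295,0.155],[0,-0.278,0.184],[0,-0.258,0.211],[0,-0.236,0.235],[0,-0.211,0.258],[0,-0.184,0.278]],"yaw":[0,0,0,0,0,0,0,0,0,0,0,0],"claw":[0,0,0,0,0,0,0,0,0,0,0,0]}'
python3 -m handwheel '{"delta_pos":[[0,-0.156,0.295],[0,-0.05,0.1],[0,0,0],[0,0,0]],"yaw":[0,0,0,0],"claw":[0,0,0,0]}'
python3 - <<'E'
from h import *
s=bot.state();d=s['ee_pos']-[.5938,-.0132,.114];y=d[:2]@[-.381,.9246]-.03
print(s['qpos'].round(1),'r',np.hypot(y,d[2]),'th',np.radians(155)-np.arctan2(d[2],y),'x',d[:2]@[.9246,.381])
E
```

```text
t: 20.1
ee_pos: [0.4845, 0.0064, 0.2165]
tool_rot: [[-0.921, -0.389, 0.003], [-0.389, 0.921, 0.006], [-0.005, 0.004, -1.0]]
contact_force: [-19.9, 16.8, 52.2]
gripper_width: 0.173
grasp_force: 40.0
t: 21.1
ee_pos: [0.5273, -0.0983, 0.1669]
tool_rot: [[-0.924, -0.381, 0.011], [-0.381, 0.924, -0.003], [-0.009, -0.007, -1.0]]
contact_force: [7.1, -4.9, 12.6]
gripper_width: 0.171
grasp_force: 40.0
t: 21.43
ee_pos: [0.5298, -0.1045, 0.1543]
tool_rot: [[-0.925, -0.381, 0.011], [-0.381, 0.925, -0.003], [-0.009, -0.007, -1.0]]
contact_force: [12.9, -6.8, 1.8]
gripper_width: 0.17
grasp_force: 39.9
[ 49.8  15.7 -49.6 104.2  13.3  65.4 108.2] r 0.09861946918185742 th -0.014980630111795623 x -0.09399761509171653
```

```bash
python3 -m handwheel '{"delta_pos":[[0,-0.1,0.12],[0,-0.1,0.12],[0,0,0],[0,0,0]],"yaw":[0,0,0,0],"claw":[0,0,0,0]}'
python3 - <<'E'
from h import *
s=bot.state();d=s['ee_pos']-[.5938,-.0132,.114];y=d[:2]@[-.381,.9246]-.03
print('r',np.hypot(y,d[2]),'th',np.radians(155)-np.arctan2(d[2],y),'x',d[:2]@[.9246,.381])
E
```

```text
t: 21.77
ee_pos: [0.5309, -0.1053, 0.1495]
tool_rot: [[-0.923, -0.384, 0.008], [-0.384, 0.923, -0.0], [-0.007, -0.003, -1.0]]
contact_force: [-7.7, 8.3, 37.2]
gripper_width: 0.163
grasp_force: 39.5
r 0.09785202567445007 th -0.06478530337151289 x -0.09323721995473032
```

```bash
python3 -m handwheel '{"delta_pos":[[0,0,0],[0,0,0],[0,0,0],[0,0,0],[0,0,0],[0,0,-0.3],[0,0,-0.8],[0,0,-0.9],[0,0,-0.9],[0,0,-0.9],[0,0,-0.4],[0,0,0]],"yaw":[0,0,0,0,0,0,0,0,0,0,0,0],"claw":[0.6,0.6,0.6,0.6,0.6,0.6,0.6,0.6,0.6,0.6,0.6,0.6]}' 30
python3 - <<'E'
from h import *
s=bot.state()
p=shot('wrist'); c=wcloud(p);H=hsv(p)
r=c[((H[...,0]<8)|(H[...,0]>172))&(H[...,1]>150)&(H[...,2]>60)&(c[...,2]>.1)&(c[...,2]<.2)]
print(len(r),r.mean(0).round(4),r.max(0)); print(s['ee_pos'],s['qpos'].round(1))
print((s['tool_rot'].T@(np.array([.4715,.3655,.27])-s['ee_pos'])/.03).round(2))
E
```

```text
t: 22.77
ee_pos: [0.5286, -0.1078, 0.2729]
tool_rot: [[-0.924, -0.382, 0.004], [-0.382, 0.924, -0.002], [-0.003, -0.003, -1.0]]
contact_force: [-0.7, 0.5, 0.6]
gripper_width: 0.598
grasp_force: 0.0
1354 [ 0.5226 -0.107   0.1577] [ 0.54851883 -0.0901988   0.16109551]
[ 0.52856927 -0.10776222  0.27294248] [ 52.4  10.1 -50.8  94.9   8.1  78.5 113. ]
[-4.27 15.3   0.07]
```

```bash
python3 -m handwheel '{"delta_pos":[[-0.25,0.9,0],[-0.25,0.9,0],[-0.25,0.9,0],[-0.25,0.9,0],[-0.25,0.9,0],[-0.25,0.9,0],[-0.25,0.9,0],[-0.25,0.9,0],[-0.25,0.9,0],[-0.25,0.9,0],[-0.25,0.9,0],[-0.25,0.9,0]],"yaw":[0,0,0,0,0,0,0,0,0,0,0,0],"claw":[0.7,0.7,0.7,0.7,0.7,0.7,0.7,0.7,0.7,0.7,0.7,0.7]}'
python3 -m handwheel '{"delta_pos":[[-0.25,0.9,0],[-0.25,0.9,0],[-0.25,0.9,0],[-0.25,0.9,0],[-0.27,0.9,0],[0,0,0.5],[0,0,0.5],[0,0,0.5],[0,0,0.5],[0,0,0.5],[0,0,0.5],[0,0,0]],"yaw":[0,0,0,0,0,-1,-1,-1,-1,-1,-1,0],"claw":[0.7,0.7,0.7,0.7,0.7,0.7,0.7,0.7,0.7,0.7,0.7,0.7]}'
python3 - <<'E'
from h import *
s=bot.state();R=s['tool_rot'];print(s['qpos'].round(1),np.degrees(np.arctan2(R[1,0],R[0,0])))
p=shot('wrist','w4.png'); c=wcloud(p);H=hsv(p)
m=(H[...,0]>100)&(H[...,0]<125)&(H[...,1]>120)&np.all((c[...,:2]>[.42,.31])&(c[...,:2]<[.53,.42]),-1)
for lo,hi in((.015,.032),(.04,.055)):
    x=c[m&(c[...,2]>lo)&(c[...,2]<hi)]
    print(len(x),cv2.minEnclosingCircle((x[:,:2]*1000).astype(np.float32)),cv2.minAreaRect((x[:,:2]*1000).astype(np.float32)))
print((R.T@(np.array([.4713,.3655,.0465])-s['ee_pos'])/.03).round(2))
E
```

```text
t: 23.82
ee_pos: [0.4856, 0.2269, 0.2683]
tool_rot: [[-0.924, -0.382, -0.002], [-0.382, 0.924, -0.001], [0.002, 0.0, -1.0]]
contact_force: [-0.1, 0.6, 0.4]
gripper_width: 0.701
grasp_force: 0.0
t: 24.82
ee_pos: [0.4685, 0.3636, 0.1753]
tool_rot: [[-0.605, -0.796, -0.005], [-0.796, 0.605, -0.003], [0.006, 0.002, -1.0]]
contact_force: [-0.8, 0.2, -1.3]
gripper_width: 0.7
grasp_force: 0.0
[  7.8  29.3 -65.6  94.3  27.3  74.8  80.2] -127.25366424531431
2793 ((470.5636291503906, 365.031494140625), 32.630271911621094) ((470.77362060546875, 365.18011474609375), (63.99714660644531, 63.46921157836914), 53.529266357421875)
1148 ((471.1609802246094, 366.1208801269531), 19.717510223388672) ((471.14605712890625, 366.18426513671875), (39.350341796875, 33.64519500732422), 53.254756927490234)
[-0.13 -0.04  4.29]
```

```bash
python3 -m handwheel '{"delta_pos":[[-0.11,-0.03,0.8],[0,0,0.9],[0,0,0.9],[0,0,0.9],[0,0,0.5],[0,0,0.25],[0,0,0],[0,0,0],[0,0,0],[0,0,0],[0,0,0],[0,0,0]],"yaw":[0,0,0,0,0,0,0,0,0,0,0,0],"claw":[0.7,0.7,0.7,0.7,0.7,0.7,0.2,0.2,0.2,0.2,0.2,0.2]}' 30
python3 -m handwheel '{"delta_pos":[[0,0,0],[0,0,0],[0,0,0]],"yaw":[0,0,0],"claw":[0.2,0.2,0.2]}'
```

```text
t: 25.87
ee_pos: [0.4732, 0.3678, 0.0533]
tool_rot: [[-0.609, -0.793, 0.001], [-0.793, 0.609, 0.001], [-0.001, -0.001, -1.0]]
contact_force: [-0.6, -0.9, 5.4]
gripper_width: 0.387
grasp_force: 30.0
t: 26.12
ee_pos: [0.4733, 0.3678, 0.0532]
tool_rot: [[-0.609, -0.793, 0.001], [-0.793, 0.609, 0.001], [-0.001, -0.001, -1.0]]
contact_force: [-0.3, -0.7, 7.8]
gripper_width: 0.388
grasp_force: 30.0
```

```bash
python3 -m handwheel '{"delta_pos":[[0,0,0],[0,0,0],[0,0,0],[0,0,0],[0,0,0]],"yaw":[0,0,0,0,0],"claw":[0.6,0.6,0.6,0.6,0.6]}'
python3 - <<'E'
from h import *
s=bot.state();print(s['qpos'].round(1))
p=shot('wrist','w5.png'); c=wcloud(p);H=hsv(p)
m=(H[...,0]>100)&(H[...,0]<125)&(H[...,1]>120)&np.all((c[...,:2]>[.42,.31])&(c[...,:2]<[.53,.42]),-1)
for lo,hi in((.015,.032),(.04,.055)):
    x=c[m&(c[...,2]>lo)&(c[...,2]<hi)]
    if len(x):print(len(x),cv2.minEnclosingCircle((x[:,:2]*1000).astype(np.float32)))
E
```

```text
t: 26.53
ee_pos: [0.4727, 0.3674, 0.0521]
tool_rot: [[-0.609, -0.793, -0.0], [-0.793, 0.609, -0.0], [0.0, 0.0, -1.0]]
contact_force: [-0.2, 0.2, 0.8]
gripper_width: 0.586
grasp_force: 0.0
[  3.2  36.6 -59.5 100.3  35.   63.8  74.8]
5935 ((469.2578125, 363.9684753417969), 32.39175796508789)
3234 ((468.9723205566406, 363.746826171875), 18.171510696411133)
```

View pics/w5.png

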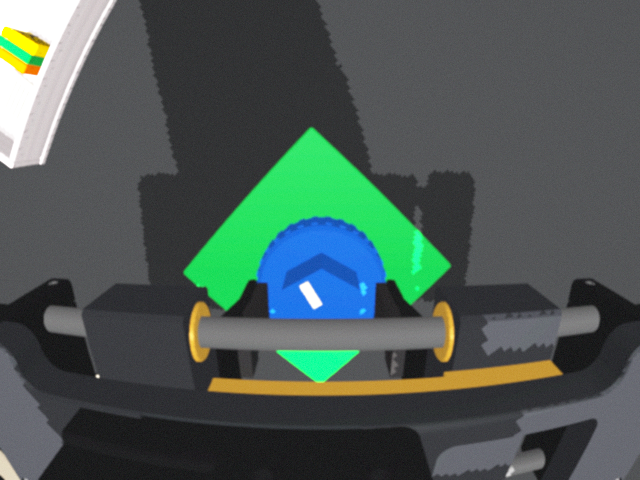

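The cap stands flat on the mat at (320,275) between the fingers. The tool is only about 5 mm too high, so I lower it and regrip.

```bash
python3 -m handwheel '{"delta_pos":[[0.08,0,0.19],[0,0,0],[0,0,0],[0,0,0],[0,0,0],[0,0,0],[0,0,0]],"yaw":[0,0,0,0,0,0,0],"claw":[0.6,0.6,0.2,0.2,0.2,0.2,0.2]}' 30
python3 -m handwheel '{"delta_pos":[[0,0,0],[0,0,0]],"yaw":[0,0],"claw":[0.2,0.2]}'
```

```text
t: 27.17
ee_pos: [0.4713, 0.3656, 0.0466]
tool_rot: [[-0.609, -0.793, 0.0], [-0.793, 0.609, 0.0], [-0.0, 0.0, -1.0]]
contact_force: [-0.1, 0.9, -0.1]
gripper_width: 0.392
grasp_force: 30.0
t: 27.33
ee_pos: [0.4713, 0.3656, 0.0466]
tool_rot: [[-0.609, -0.793, 0.0], [-0.793, 0.609, 0.0], [-0.0, 0.0, -1.0]]
contact_force: [0.1, 0.4, 0.3]
gripper_width: 0.389
grasp_force: 30.0
```

```bash
python3 -m handwheel '{"delta_pos":[[0,0,-0.5],[0,0,-0.9],[0,0,-1],[0,0,-1],[0,0,-1],[0,0,-1],[0,0,-1],[0,0,-1],[0,0,-0.6],[0,0,-0.4],[0,0,0]],"yaw":[0,0,0,0,0,0,0,0,0,0,0],"claw":[0.2,0.2,0.2,0.2,0.2,0.2,0.2,0.2,0.2,0.2,0.2]}'
python3 -m handwheel '{"delta_pos":[[0.3,-0.44,0],[0.66,-0.95,0],[0.66,-0.95,0],[0.66,-0.95,0],[0.66,-0.95,0],[0.66,-0.95,0],[0.66,-0.95,0],[0.66,-0.95,0],[0.66,-0.95,0],[0.66,-0.95,0],[0.66,-0.95,0],[0.66,-1,0]],"yaw":[0,0,0,0,0,0,0,0,0,0,0,0],"claw":[0.2,0.2,0.2,0.2,0.2,0.2,0.2,0.2,0.2,0.2,0.2,0.2]}'
python3 -m handwheel '{"delta_pos":[[0,0,0],[0,0,0]],"yaw":[0,0],"claw":[0.2,0.2]}'
python3 - <<'E'
from h import *
s=bot.state();R=s['tool_rot'];print(s['qpos'].round(1),np.degrees(np.arctan2(R[1,0],R[0,0])),s['ee_pos'])
print((R.T@(np.array([.5934,-.0142,.21])-s['ee_pos'])/.03).round(2))
E
```

```text
t: 28.25
ee_pos: [0.4714, 0.3664, 0.3016]
tool_rot: [[-0.609, -0.793, 0.003], [-0.793, 0.609, 0.002], [-0.003, -0.001, -1.0]]
contact_force: [-0.3, -0.7, -0.1]
gripper_width: 0.387
grasp_force: 30.0
t: 29.25
ee_pos: [0.593, -0.016, 0.2972]
tool_rot: [[-0.609, -0.793, -0.002], [-0.793, 0.609, -0.0], [0.001, 0.001, -1.0]]
contact_force: [0.4, 0.2, 0.2]
gripper_width: 0.385
grasp_force: 30.0
t: 29.42
ee_pos: [0.5934, -0.0172, 0.2966]
tool_rot: [[-0.613, -0.79, -0.003], [-0.79, 0.613, 0.001], [0.001, 0.003, -1.0]]
contact_force: [-0.1, 0.7, -0.6]
gripper_width: 0.387
grasp_force: 30.0
[ 47.2  22.9 -65.4  84.8  20.7  85.7 124.2] -127.77715031346183 [ 0.59339653 -0.01722684  0.29655912]
[-0.08  0.05  2.89]
```

```bash
python3 -m handwheel '{"delta_pos":[[-0.08,0.05,0.6],[0,0,0.8],[0,0,0.6],[0,0,0.4],[0,0,0.2],[0,0,0],[0,0,0]],"yaw":[0,0,0,0,0,0,0],"claw":[0.2,0.2,0.2,0.2,0.2,0.2,0.2]}'
python3 - <<'E'
from h import *
s=bot.state();R=s['tool_rot'];print(s['qpos'].round(1),np.degrees(np.arctan2(R[1,0],R[0,0])))
print((R.T@(np.array([.5934,-.0141,.204])-s['ee_pos'])/.03).round(3))
E
```

```text
t: 30.0
ee_pos: [0.5939, -0.0108, 0.221]
tool_rot: [[-0.608, -0.794, 0.0], [-0.794, 0.608, 0.0], [-0.0, -0.0, -1.0]]
contact_force: [-0.4, 0.6, -0.5]
gripper_width: 0.39
grasp_force: 30.0
[ 46.1  25.5 -64.1  91.3  23.3  77.9 121.8] -127.47129847061467
[ 0.096 -0.054  0.566]
```

```bash
python3 -m handwheel '{"delta_pos":[[0.1,-0.05,0.1],[0,0,0],[0,0,0],[0,0,0]],"yaw":[0,0,0,0],"claw":[0.2,0.2,0.2,0.2]}'
```

```text
t: 30.33
ee_pos: [0.5934, -0.0148, 0.2179]
tool_rot: [[-0.609, -0.793, 0.001], [-0.793, 0.609, -0.0], [-0.0, -0.0, -1.0]]
contact_force: [0.5, -0.9, -0.2]
gripper_width: 0.392
grasp_force: 30.0
```

```bash
python3 -m handwheel '{"delta_pos":[[-0.01,0.01,0.15],[0,0,0.12],[0,0,0.1],[0,0,0.08],[0,0,0.04],[0,0,0],[0,0,0]],"yaw":[0,0,0,0,0,0,0],"claw":[0.2,0.2,0.2,0.2,0.2,0.2,0.2]}'
```

```text
t: 30.92
ee_pos: [0.5931, -0.0142, 0.2028]
tool_rot: [[-0.609, -0.793, -0.0], [-0.793, 0.609, 0.0], [-0.0, 0.0, -1.0]]
contact_force: [-0.2, -0.3, 0.9]
gripper_width: 0.385
grasp_force: 30.0
```

Seated on the thread. Now screw clockwise (yaw +), following 0.17 mm per row down.

```bash
python3 -m handwheel '{"delta_pos":[[0,0,0.006],[0,0,0.006],[0,0,0.006],[0,0,0.006],[0,0,0.006],[0,0,0.006],[0,0,0.006],[0,0,0.006],[0,0,0.006],[0,0,0.006],[0,0,0.006],[0,0,0.006]],"yaw":[1,1,1,1,1,1,1,1,1,1,1,1],"claw":[0.2,0.2,0.2,0.2,0.2,0.2,0.2,0.2,0.2,0.2,0.2,0.2]}'
python3 -m handwheel '{"delta_pos":[[0,0,0.006],[0,0,0.006],[0,0,0.006],[0,0,0.006],[0,0,0.006],[0,0,0.006],[0,0,0.006],[0,0,0.006],[0,0,0.006],[0,0,0.006],[0,0,0.006],[0,0,0.006]],"yaw":[1,1,1,1,1,1,1,1,1,1,1,1],"claw":[0.2,0.2,0.2,0.2,0.2,0.2,0.2,0.2,0.2,0.2,0.2,0.2]}'
python3 -m handwheel '{"delta_pos":[[0,0,0.006],[0,0,0.006],[0,0,0.006],[0,0,0.006],[0,0,0.006],[0,0,0.006],[0,0,0.006],[0,0,0.006],[0,0,0.006],[0,0,0.006],[0,0,0.006],[0,0,0.006]],"yaw":[1,1,1,1,1,1,1,1,1,1,1,1],"claw":[0.2,0.2,0.2,0.2,0.2,0.2,0.2,0.2,0.2,0.2,0.2,0.2]}'
python3 -m handwheel '{"delta_pos":[[0,0,0.006],[0,0,0.006],[0,0,0.006],[0,0,0.006],[0,0,0.006],[0,0,0.006],[0,0,0.006],[0,0,0.006],[0,0,0.006],[0,0,0.006],[0,0,0],[0,0,0]],"yaw":[1,1,1,1,1,1,1,1,1,1,1,0],"claw":[0.2,0.2,0.2,0.2,0.2,0.2,0.2,0.2,0.2,0.2,0.2,0.2]}'
python3 - <<'E'
from h import *
s=bot.state();R=s['tool_rot'];print(s['qpos'].round(1),np.degrees(np.arctan2(R[1,0],R[0,0])),s['wrist_torque'])
E
```

```text
t: 31.92
ee_pos: [0.5932, -0.014, 0.2008]
tool_rot: [[-0.991, 0.135, 0.0], [0.135, 0.991, 0.0], [-0.0, 0.0, -1.0]]
contact_force: [0.2, 0.9, 0.8]
gripper_width: 0.39
grasp_force: 30.0
t: 32.92
ee_pos: [0.5933, -0.014, 0.1987]
tool_rot: [[-0.379, 0.925, 0.001], [0.925, 0.379, 0.0], [0.0, 0.001, -1.0]]
contact_force: [-0.0, -0.5, 1.5]
gripper_width: 0.389
grasp_force: 30.0
t: 33.92
ee_pos: [0.5934, -0.0141, 0.1966]
tool_rot: [[0.612, 0.791, 0.001], [0.791, -0.612, 0.0], [0.001, 0.001, -1.0]]
contact_force: [-0.9, -0.6, 0.4]
gripper_width: 0.387
grasp_force: 30.0
t: 34.92
ee_pos: [0.5938, -0.014, 0.1955]
tool_rot: [[0.999, -0.049, 0.002], [-0.049, -0.999, 0.0], [0.002, -0.0, -1.0]]
contact_force: [0.7, -0.5, 6.3]
gripper_width: 0.391
grasp_force: 30.0
[  17.8   16.1  -24.8   94.6    7.1   70.8 -101.3] -2.8042384035088155 [ 0.04858826  0.08844349 -0.05250426]
```

Angle is −2.8°, and home is about −7.6°. A little more until the stop.

```bash
python3 -m handwheel '{"delta_pos":[[0,0,0.006],[0,0,0.006],[0,0,0],[0,0,0]],"yaw":[1,0.6,0.3,0]
,"claw":[0.2,0.2,0.2,0.2]}'
python3 - <<'E'
from h import *
s=bot.state();R=s['tool_rot'];print(s['qpos'].round(1),np.degrees(np.arctan2(R[1,0],R[0,0])),s['wrist_torque'])
E
```

```text
t: 35.25
ee_pos: [0.594, -0.014, 0.1955]
tool_rot: [[0.978, -0.209, 0.003], [-0.209, -0.978, -0.0], [0.003, -0.001, -1.0]]
contact_force: [-0.4, 1.1, 6.5]
gripper_width: 0.391
grasp_force: 30.0
[  16.8   15.9  -23.6   94.6    6.7   70.7 -110.2] -12.072116766328929 [ 0.05365467  0.12448762 -0.076948  ]
```

```bash
python3 -m handwheel '{"delta_pos":[[0,0,0],[0,0,0],[0,0,0],[0,0,0]],"yaw":[0.6,0.6,0,0],"claw":[0.2,0.2,0.2,0.2]}'
python3 - <<'E'
from h import *
s=bot.state();R=s['tool_rot'];print(s['qpos'].round(1),np.degrees(np.arctan2(R[1,0],R[0,0])),s['wrist_torque'])
p=shot('scene'); q=shot('top')
cv2.imwrite('pics/s6c.png',cv2.resize(p['frame'][190:310,220:370,::-1],(750,600),interpolation=cv2.INTER_CUBIC))
for p in(p,q):
    x=capfit(p,[.54,-.07],[.66,.05],.15,.183); print(len(x),np.percentile(x,[2,50,90],0)[:,2])
E
```

```text
t: 35.58
ee_pos: [0.594, -0.0139, 0.1955]
tool_rot: [[0.951, -0.309, 0.003], [-0.309, -0.951, 0.0], [0.003, -0.001, -1.0]]
contact_force: [0.4, 0.5, 7.3]
gripper_width: 0.387
grasp_force: 30.0
[  16.1   15.8  -22.8   94.7    6.4   70.7 -116. ] -17.996233057936156 [ 0.05669613  0.09135289 -0.17440628]
374 [0.1540647  0.17266201 0.17616156]Traceback (most recent call last):
  File "<stdin>", line 6, in <module>
    return _quantile_unchecked(
        a, q, axis, out, overwrite_input, method, keepdims, weights)
    return _ureduce(a,
                    func=_quantile_ureduce_func,
    ...<5 lines>...
                    overwrite_input=overwrite_input,
                    method=method)
    r = func(a, **kwargs)
    result = _quantile(arr,
                       quantiles=q,
    ...<2 lines>...
                       out=out,
                       weights=wgt)
    slices_having_nans = np.isnan(arr[-1, ...])
                                  ~~~^^^^^^^^^
IndexError: index -1 is out of bounds for axis 0 with size 0
```

View pics/s6c.png

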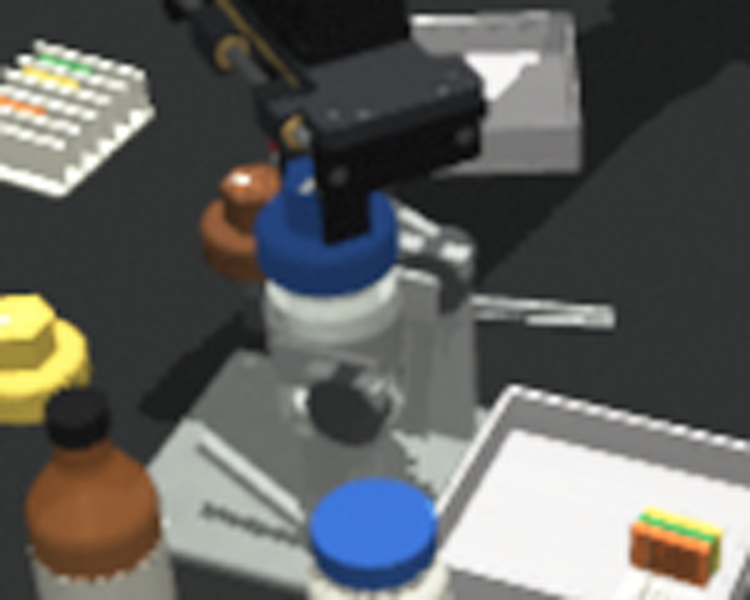

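The cap sits low on the neck at crop (325,240), and all four cassettes are still in the tray at (680,550). One more small turn to feel the stop.

```bash
python3 -m handwheel '{"delta_pos":[[0,0,0],[0,0,0],[0,0,0]],"yaw":[1,0,0],"claw":[0.2,0.2,0.2]}'
python3 - <<'E'
from h import *
s=bot.state();R=s['tool_rot'];print(s['qpos'].round(1),np.degrees(np.arctan2(R[1,0],R[0,0])),s['wrist_torque'])
E
```

```text
t: 35.93
ee_pos: [0.5941, -0.0139, 0.1955]
tool_rot: [[0.92, -0.391, 0.003], [-0.391, -0.92, 0.0], [0.002, -0.001, -1.0]]
contact_force: [0.2, 0.9, 7.0]
gripper_width: 0.387
grasp_force: 30.0
[  15.6   15.7  -22.1   94.7    6.2   70.6 -120.8] -23.012966484008484 [ 0.15225207  0.04120438 -0.23073231]
```

```bash
python3 -m handwheel '{"delta_pos":[[0,0,0],[0,0,0],[0,0,0],[0,0,0],[0,0,0],[0,0,-0.3],[0,0,-0.8],[0,0,-0.9],[0,0,-0.9],[0,0,-0.6],[0,0,0],[0,0,0]],"yaw":[0,0,0,0,0,0,0,0,0,0,0,0],"claw":[0.7,0.7,0.7,0.7,0.7,0.7,0.7,0.7,0.7,0.7,0.7,0.7]}'
python3 - <<'E'
from h import *
p=shot('wrist','w7.png'); c=wcloud(p);H=hsv(p); s=bot.state(); print(s['ee_pos'])
m=(H[...,0]>100)&(H[...,0]<125)&(H[...,1]>120)&np.all((c[...,:2]>[.52,-.08])&(c[...,:2]<[.66,.06]),-1)
for lo,hi in((.16,.183),(.19,.21)):
    x=c[m&(c[...,2]>lo)&(c[...,2]<hi)]
    A=np.c_[x[:,:2]-x[:,:2].mean(0),np.ones(len(x))];k=np.linalg.lstsq(A,x[:,2],rcond=None)[0]
    print(len(x),cv2.minEnclosingCircle((x[:,:2]*1000).astype(np.float32)),cv2.minAreaRect((x[:,:2]*1000).astype(np.float32)),np.median(x,0).round(4),'tilt',k[:2].round(3))
w=(H[...,1]<60)&(H[...,2]>150)&(c[...,2]>.19)&np.all((c[...,:2]>[.57,-.035])&(c[...,:2]<[.615,.01]),-1)
x=c[w][:,:2];d=x.mean(0)-[.5938,-.0132];print('pointer',len(x),d,np.degrees(np.arctan2(d[1],d[0])))
d=np.linalg.svd(x-x.mean(0),full_matrices=False)[2][0];print(np.degrees(np.arctan2(d[1],d[0])))
r=c[((H[...,0]<8)|(H[...,0]>172))&(H[...,1]>150)&(H[...,2]>60)&(c[...,2]>.1)&(c[...,2]<.2)]
print('red',len(r),r.mean(0) if len(r) else 0)
p=shot('scene');x=capfit(p,[.54,-.07],[.66,.05],.15,.183); print(len(x),np.percentile(x,[2,50,90],0)[:,2])
q=capfit(p,[.54,-.07],[.66,.05],.19,.21);print(q.mean(0))
E
```

```text
t: 36.93
ee_pos: [0.5936, -0.0142, 0.3007]
tool_rot: [[0.92, -0.391, 0.002], [-0.391, -0.92, -0.0], [0.002, -0.001, -1.0]]
contact_force: [-0.8, -0.1, -0.8]
gripper_width: 0.702
grasp_force: 0.0
[ 0.59303214 -0.01431431  0.2992533 ]
3393 ((594.2788696289062, -12.942037582397461), 33.60455322265625) ((594.8915405273438, -13.643112182617188), (65.64984130859375, 64.09410858154297), 19.600675582885742) [ 0.6053 -0.0193  0.1732] tilt [-0.017  0.01 ]
1954 ((595.08203125, -12.64351749420166), 19.477285385131836) ((594.9508056640625, -12.954959869384766), (33.91754913330078, 38.92748260498047), 67.08110046386719) [ 0.5944 -0.0141  0.1972] tilt [-0.031  0.012]
pointer 114 [0.00942888 0.00146499] 8.83155461850456
-173.89088437578175
red 900 [ 0.52786616 -0.10549173  0.15752872]
411 [0.15462116 0.1731598  0.17647896]
[ 0.5983207  -0.00953808  0.19717275]
```

View pics/w7.png

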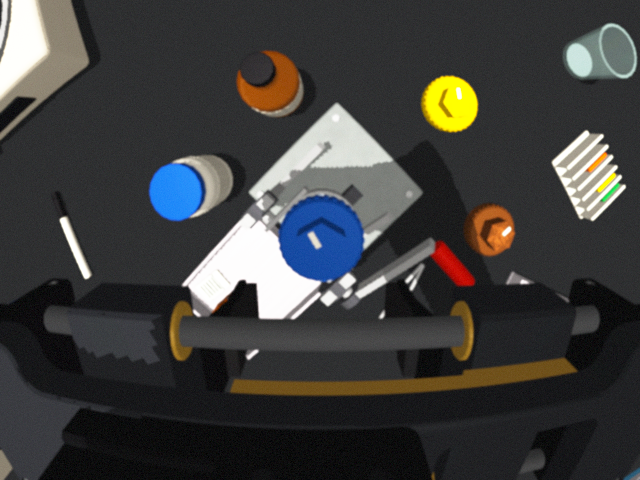

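Wrist view: the cap at (320,237) is seated. Its top is at 0.1972 m against 0.1973 m at the start, it is centred, and the red grip at (452,262) is at its original height (0.1575 m). Handing in.

```bash
python3 -c "
from station import bot
print(bot.close_job())"
```

```text
the job is handed in; nothing more can be done
None
```

The job is handed in at about 37 s of the 72 s allowed: all four cassettes are in the tray, the jar is upright, and the blue cap is back on at its starting height. The cap ended about 15° past its starting angle, and I felt no firm stop. The verdict was not reported back.

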